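# Seat a tuner bushing with the bench lever press

## Task

Press the last brass tuner bushing home in the guitar headstock: on the grey bench press, the one with the red knob on its lever, pull the lever all the way down to its stop and hold it there for a second. Then ease it back up slowly, taking at least two seconds and keeping hold of it until it is fully home again, and let go. Leave the green press alone.

Things in the scene. Friction and masses are not known exactly. Their poses are not given: they have to be found in the camera images.
- press_lever_knob (a point): centre of the red ball knob, 34 mm across, on the end of the grey press's lever (12 mm rod, sides and top free). Axes turn with the lever; at rest x is level, from the knob in towards the press, y along the hinge axis, z up. At rest the hinge axis lies 99.5 mm along +x and 125.3 mm below the knob centre (160 mm in all); the knob swings down and away from the press, to -x, in an arc.
- press_lever (a joint): angle of that lever, rad: 0 at rest (up, on its upper stop, 0.9 rad above level), 0.95 at the lower stop (knob 160 mm in front of the hinge, 8 mm below it). A spring always drives it back up, with about 2 to 8 N at the knob, plus about 1 N as the bushing goes in; let go, it flies back.
- bushing (a joint): how far the brass bushing (15 mm flange) under the grey press's ram has gone into the guitar headstock, m: 0 = standing 9 mm proud, 0.009 = flange flat on the wood. The lever drives the ram 30 mm down over its full stroke; the bushing stays where it is pushed.
- green_lever (a joint): angle of the lever of the bystanding green press (same shape, black knob), rad: 0 at rest. To be left alone.

How it is judged:
By the outcome, as a careful person would: the job done as asked, in the order asked, and still so for the second after the job is handed in, with the robot touching nothing.
It also fails if it takes over 43 s, if anything falls off the work surface, if the arm or the gripper's body presses on something with over 40 N, if the wrist force passes 120 N, or if a joint passes its speed limit or range.

## Robot

A 6-joint arm with a two-finger parallel gripper is mounted at the origin on the work surface. World frame = base frame: x ahead of the robot, y to its left, z up, the work surface at z = 0. Lengths are in mm, angles in degrees, forces in N, time in s.
With the tool pointing down it reaches from about 350 to 725 mm from the base axis. Payload 6 kg.
Tool frame: the origin (TCP) lies midway between the tips of the shut fingers; the grasp point (between the pads) lies env.grasp_offset behind it (env.grasp_offset is the distance from the TCP to the grasp point, in mm); z points along the fingers, x is the direction in which the jaws open and shut, and the axes are right-handed (so a half turn about z gives the same grasp; the last joint's range is limited). The gripper opens to 85 mm and grips with 20 to 120 N. Pads are 22 mm wide; open, the fingers measure 114 mm over their backs; the gripper's body (76 mm by 85 mm) begins 54 mm behind the grasp point. The pads swing forward as they close: fully open they stand 13 mm farther back than shut.
Start: joints at [87.187, 2.303, 4.859, 0, -92.561, -19.12], TCP at [224.084, 556.561, 231.261] pointing down, gripper open.
Joint ranges: [-146.85, 146.85], [-73.84, 115.35], [-62.03, 85.46], [-188.31, 113.3], [-161.28, -10.13], [-171.36, 171.36]. Speed limits (degrees/s): [147.25, 147.25, 172.46, 180, 180, 180].

## Interface

Orientations are given as [roll, pitch, yaw] about the fixed x, y, z axes, in that order (R = Rz(yaw) Ry(pitch) Rx(roll)).
In Python, from rig import readout, eyes, env gives the robot as it stands.
- The arm moves only by the tool play_rows, never from a script. Its argument "commands" is a list of rows, each a list of 6 numbers: the shift along the tool's x, y, z each as a share of 40 mm, from -1 to 1, then the turn, a rotation vector about the tool's x, y, z each as a share of 5 degrees, from -1 to 1. In form: [[dx, dy, dz, wx, wy, wz], ...]. A call has 1 to 10 rows; each row shifts and turns the commanded pose from where the row before left it, along the tool's axes as they then stand; what a row does not reach is not made up. A row lasts 1/8 s, in which the tool goes at most 62.5 mm and 10.7 degrees, less where a joint would pass 70% of its speed; a pose out of reach is approached as far as the arm can. A call with a number of a shift or a turn outside -1 to 1 is refused whole. A call with a gripper value outside its range is refused whole. "grip" is the opening, from 0 (shut) to 1 (fully open), set as the call begins (left out, the last holds). The fingers move at their own pace and stop on an object; the grip force is fixed at half the most. Time passes only in rows, so rows that do not move let the fingers close. It gives the time, the measured TCP pose, the force and the opening at its end, in the units of the state.
- readout.state(): the state, without advancing time (a new reading comes with each control period).
- eyes.get_image(name): name is "scene" or "top" or "wrist"; returns a dict with "frame" (480x640x3 uint8, red, green, blue), "intrinsics" (3x3 intrinsics, pixels), "R" (3x3) and "t" (3): a world point X has camera coordinates R X + t. Camera axes: x right, y down, z forward; pixel columns grow to the right and rows downward; lengths in mm; the calibration is good to about 2 mm. A picture is of the moment at which its call begins. There is no depth.
- env.sign_off(): hands the job in, once; it reports no verdict.
The state is a dict: "t": time; "joint_positions": joint angles; "qvel": joint speeds; "joint_efforts": joint torques, N m; "tcp_pos": TCP position; "orientation": TCP orientation; "wrist_force": force on the tool from outside, world axes, zero at the start; "torque": the same for the moment, N m; "width": opening from 0.0 (shut) to 1.0 (fully open).
Only numpy, scipy, OpenCV 4.12 (cv2) and the standard library are available. Lean on these libraries where they do the work, as an engineer would, in place of code of your own. Each camera call takes 0.05 s, during which the arm holds its last target. There are 200 camera calls.

## Working session

There is one attempt and no reset: what is moved stays moved. The work goes in short steps, Python scripts to look and compute and a tool call to move; the robot and the scene stay as the last step left them, time stands still between calls to the robot, and variables do not carry over. Pictures are saved under pics/ and viewed, on a budget of 10 in all, crops included, one or two more only if the job needs it, and the job is handed in when it is done.

Besides the shell and the picture viewer there is one more tool, called after "Emit:" in YAML: its name, and indented under it one key for each argument. play_rows: Moves the arm, as the interface text tells. Shift numbers are shares of 40 mm and turn numbers shares of 5 degrees, none past 1 either way. Its arguments: {"type":"object","properties":{"commands":{"type":"array"},"grip":{"type":"number"}},"required":["commands"]}

```bash
mkdir -p pics; cat > h.py <<'E'
import numpy as np, cv2
from rig import readout, eyes, env
def ray(im,u,v):
    K,R,t=map(np.array,(im["intrinsics"],im["R"],im["t"]))
    d=R.T@np.linalg.inv(K)@np.array([u,v,1.]); return -R.T@t, d/np.linalg.norm(d)
def cross(a,b):
    (p,d),(q,e)=a,b
    s=np.linalg.lstsq(np.c_[d,-e],q-p,rcond=None)[0]
    A=p+s[0]*d;B=q+s[1]*e; return (A+B)/2,np.linalg.norm(A-B)
def red(f):
    h=cv2.cvtColor(f,cv2.COLOR_RGB2HSV)
    m=(((h[...,0]<8)|(h[...,0]>172))&(h[...,1]>140)&(h[...,2]>60)).astype(np.uint8)
    n,l,s,c=cv2.connectedComponentsWithStats(m)
    return [(s[i],c[i]) for i in range(1,n) if s[i][4]>30]
E
python3 - <<'E'
from h import *
print(readout.state(), env.grasp_offset)
fs=[]
for n in("scene","top"):
    im=eyes.get_image(n); print(n,red(im["frame"])); fs.append(im["frame"])
    cv2.imwrite(f"pics/{n}0.png",im["frame"][...,::-1])
E
```

```text
{'t': 0.0, 'joint_positions': array([ 8.71882823e+01,  2.33887912e+00,  4.79975608e+00, -2.71419116e-02,
       -9.25605023e+01, -1.91187416e+01]), 'qvel': array([ 0.00585078,  0.00337987, -0.00515158,  0.13063906, -0.0383268 ,
       -0.09105754]), 'joint_efforts': array([ 3.03009592e-04, -3.68197918e+01,  3.47407150e+01,  6.93203375e+00,
       -5.45399438e-03,  4.44682712e-06]), 'tcp_pos': array([223.89411524, 556.29911159, 230.24999305]), 'orientation': array([-1.79992991e+02, -1.03011477e-01, -1.11929277e+02]), 'wrist_force': array([ 0.48508343,  0.06714   , -1.02562615]), 'torque': array([-0.01664696,  0.02656201, -0.02286693]), 'width': 0.9996991822060076} 18.700000000000003
scene [(array([265, 117,  18,  19, 277], dtype=int32), array([273.63898917, 126.18411552])), (array([416, 238,  31,  35, 461], dtype=int32), array([431.89804772, 255.27331887]))]
top [(array([452, 285,  24,  22, 422], dtype=int32), array([463.67535545, 295.29620853])), (array([290, 366,  18,  53, 699], dtype=int32), array([298.18741059, 392.33905579]))]
```

View pics/scene0.png

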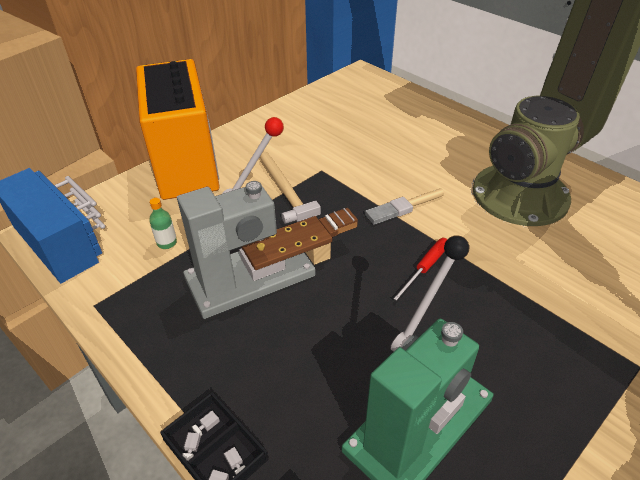

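View pics/top0.png

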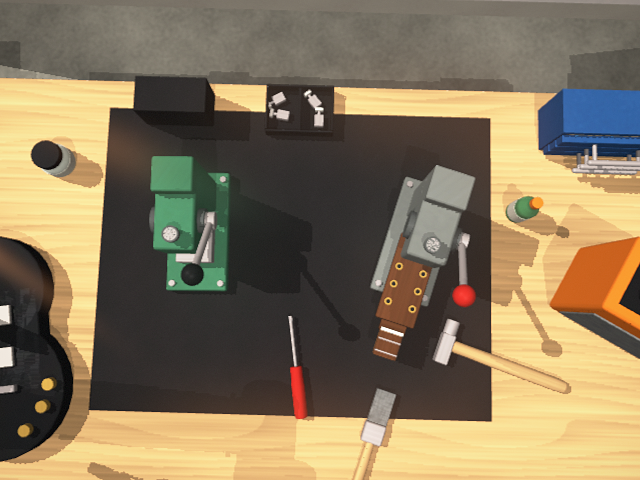

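The scene view shows the grey press with its red knob at (274,126). The top view has the knob at (464,295) and the lever's hinge end at about (463,240). Both match the masks; the other red blob is the screwdriver.

```bash
python3 - <<'E'
from h import *
s=eyes.get_image("scene");t=eyes.get_image("top")
k,e=cross(ray(s,273.6,126.2),ray(t,463.7,295.3));print("knob",k,e)
def onz(im,u,v,z):
    p,d=ray(im,u,v);return p+d*(z-p[2])/d[2]
h=onz(t,463,240,k[2]-125.3);print("hinge",h,np.linalg.norm((h-k)[:2]),np.degrees(np.arctan2(*(h-k)[1::-1])))
# press direction by base plate / body edges in top
f=t["frame"]
for a,b,z in(((413,179),(372,288),15),((427,238),(444,167),k[2]-100),((397,240),(376,355),80)):
    A,B=onz(t,*a,z),onz(t,*b,z);d=A-B;print(A,B,np.degrees(np.arctan2(d[1],d[0])))
cv2.imwrite("pics/c1.png",cv2.resize(f[150:350,350:550],(800,800),interpolation=cv2.INTER_CUBIC)[:600,:,::-1])
print("cam",ray(t,320,240),ray(s,320,240))
E
```

```text
knob [ 514.66279566 -267.9317879   297.16616562] 1.6445002272844607
hinge [ 612.62472506 -299.91116606  171.86616562] 103.04960086965663 -18.079116327950707
[ 753.53360664 -237.98360428   15.        ] [ 528.54412597 -158.14718296   15.        ] -19.536981611416895
[ 611.36036785 -232.44625436  197.16616562] [ 734.75962682 -260.60863418  197.16616562] 167.14404685685943
[ 619.5851642  -197.95857257   80.        ] [ 402.85089176 -161.82025574   80.        ] -9.466421669509467
cam (array([ 503.60280989,  -54.38588534, 1118.24470204]), array([ 0.10702261,  0.00298056, -0.99425212])) (array([1028.5443898 ,  388.72576218,  820.94846484]), array([-0.49451209, -0.51844048, -0.69762258]))
```

View pics/c1.png

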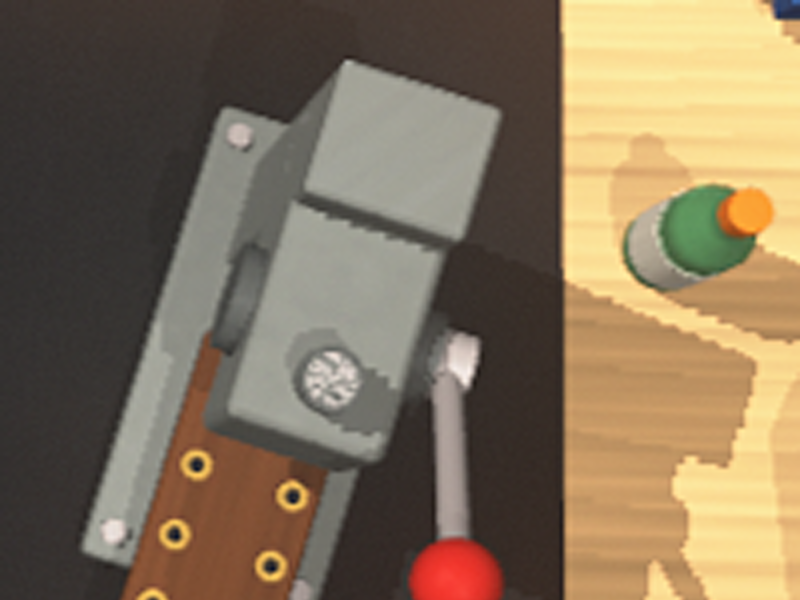

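The crop shows the lever's hinge at about (460,355) and the rod running to the knob, on the right side of the press. The base edge gives a press heading of about -19°, and the rod agrees at -18°. The knob is at (515,-268,297). I'll lift, then cross over at height.

Emit:
play_rows:
  commands:
    - [0,0,-1,0,0,-0.58]
    - [0,0,-1,0,0,0]
    - [0,0,-1,0,0,0]
    - [0.35,-0.28,-0.7,0,0,0]
    - [0.7,-0.55,-0.5,0,0,0]
    - [0.7,-0.55,0,0,0,0]
    - [0.7,-0.55,0,0,0,0]
    - [0.7,-0.55,0,0,0,0]
    - [0.7,-0.55,0,0,0,0]
    - [0.7,-0.55,0,0,0,0]
  grip: 1

```text
t: 1.45
tcp_pos: [300.3, 336.6, 399.3]
orientation: [180.0, 0.0, -109.0]
wrist_force: [1.1, 0.4, 0.3]
width: 1.002
```

Emit:
play_rows:
  commands:
    - [0.7,-0.55,0,0,0,0]
    - [0.7,-0.55,0,0,0,0]
    - [0.7,-0.55,0,0,0,0]
    - [0.7,-0.55,0,0,0,0]
    - [0.7,-0.55,0,0,0,0]
    - [0.7,-0.55,0,0,0,0]
    - [0.7,-0.55,0,0,0,0]
    - [0.7,-0.55,0,0,0,0]
    - [0.7,-0.55,0,0,0,0]
    - [0.7,-0.55,0,0,0,0]

```text
t: 2.7
tcp_pos: [416.9, 0.2, 399.3]
orientation: [-180.0, 0.0, -109.0]
wrist_force: [1.2, 0.5, -0.9]
width: 0.999
```

Emit:
play_rows:
  commands:
    - [0.7,-0.55,0,0,0,0]
    - [0.7,-0.55,0,0,0,0]
    - [0.7,-0.55,0,0,0,0]
    - [0.7,-0.55,0,0,0,0]
    - [0.7,-0.55,0,0,0,0]
    - [0.7,-0.55,0,0,0,0]
    - [0.7,-0.55,0,0,0,0]
    - [0.35,-0.28,0,0,0,0]
    - [0,0,0,0,0,0]

```text
t: 3.82
tcp_pos: [504.6, -251.6, 398.4]
orientation: [179.9, -0.0, -109.1]
wrist_force: [0.2, -0.2, -0.3]
width: 0.998
```

```bash
python3 - <<'E'
from h import *
s=readout.state();print(s["t"],s["tcp_pos"],s["orientation"],s["joint_positions"],s["wrist_force"])
w=eyes.get_image("wrist");sc=eyes.get_image("scene")
cv2.imwrite("pics/w2.png",w["frame"][...,::-1])
print(red(w["frame"]),red(sc["frame"]))
E
```

```text
3.825 [ 504.64758663 -251.6449392   398.43839649] [ 1.79904145e+02 -1.45629578e-02 -1.09116383e+02] [-6.11505103e+00  1.73891263e+00  2.20773677e+01 -7.87046647e-03
 -1.10435129e+02  7.69959145e+01] [ 0.18539256 -0.17555706 -0.28023489]
[(array([ 313,  189,   55,   55, 2421], dtype=int32), array([340.19454771, 216.2180917 ])), (array([198, 320,  35,  62, 941], dtype=int32), array([213.04782147, 355.09032944]))] [(array([265, 117,  19,  19, 281], dtype=int32), array([273.76868327, 126.20996441])), (array([416, 238,  31,  35, 455], dtype=int32), array([431.91428571, 255.25054945]))]
```

View pics/w2.png

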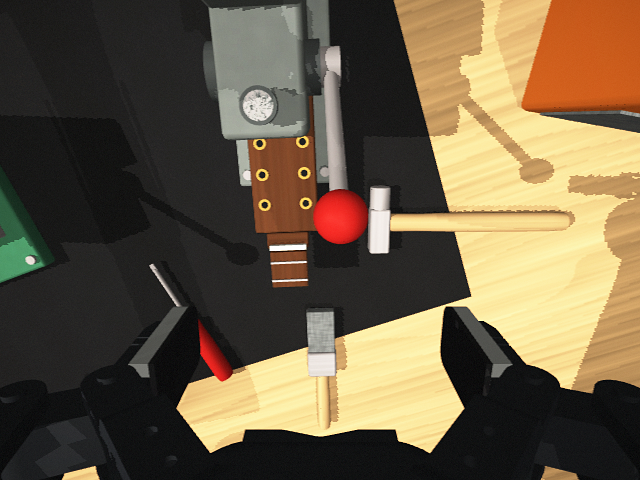

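The wrist view shows the knob at (340,217) with the press upright in the image, so the yaw fits. The hammer at (380,220) lies on the bench, well below. I'll refine the knob position with the three views.

```bash
python3 - <<'E'
from h import *
w=eyes.get_image("wrist");sc=eyes.get_image("scene");t=eyes.get_image("top")
W=ray(w,340.2,216.2);S=ray(sc,273.7,126.2);T=ray(t,463.7,295.3)
print(cross(W,S),cross(W,T),cross(S,T))
k=cross(W,S)[0]
def onz(u,v,z):
    p,d=ray(w,u,v);return p+d*(z-p[2])/d[2]
for a,b,z in(((222,137),(209,5),k[2]-60),((306,136),(305,3),k[2]-60)):
    A,B=onz(*a,z),onz(*b,z);d=B-A;print(np.degrees(np.arctan2(d[1],d[0])))
print("hinge",onz(333,62,k[2]-125))
E
```

```text
(array([ 514.02654832, -267.25161773,  297.00555236]), np.float64(0.1194765128403789)) (array([ 515.16825403, -267.40563674,  301.54823913]), np.float64(0.010895321911250042)) (array([ 514.60179671, -267.86060413,  297.18828303]), np.float64(1.8195562157757703))
-17.042538018674865
-19.105006820984453
hinge [ 611.54307951 -299.30340008  172.00555236]
```

Emit:
play_rows:
  commands:
    - [0.29,-0.36,0.4,0,0,0]
    - [0,0,0.7,0,0,0]
    - [0,0,0.7,0,0,0]
    - [0,0,0.6,0,0,0]
    - [0,0,0.4,0,0,0]
    - [0,0,0.25,0,0,0]
    - [0,0,0,0,0,0]

```text
t: 4.95
tcp_pos: [514.2, -266.7, 276.9]
orientation: [180.0, -0.0, -109.0]
wrist_force: [-0.6, 0.1, 0.3]
width: 1.003
```

```bash
python3 - <<'E'
from h import *
w=eyes.get_image("wrist")
s=readout.state();print(s["t"],s["tcp_pos"],s["orientation"],s["wrist_force"])
cv2.imwrite("pics/w3.png",w["frame"][...,::-1]);print(red(w["frame"]))
E
```

```text
5.0 [ 514.37591068 -266.82514677  277.7923037 ] [-1.79967929e+02 -1.86768294e-02 -1.09031579e+02] [ 0.51681747 -0.92357992  0.26916236]
[(array([ 275,  289,  100,  103, 8120], dtype=int32), array([324.40603448, 340.09618227])), (array([176, 404,  28,  38, 191], dtype=int32), array([189.2617801 , 421.70680628]))]
```

View pics/w3.png

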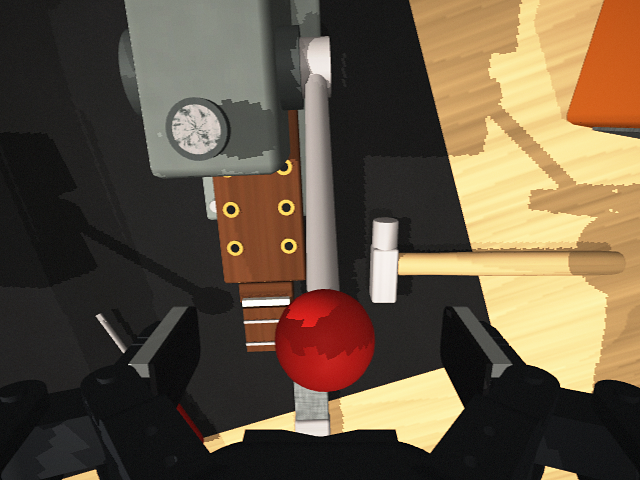

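The knob sits at (325,340), centred between the pads (about 193 to 447). Closing.

Emit:
play_rows:
  commands:
    - [0,0,0,0,0,0]
    - [0,0,0,0,0,0]
    - [0,0,0,0,0,0]
    - [0,0,0,0,0,0]
    - [0,0,0,0,0,0]
    - [0,0,0,0,0,0]
    - [0,0,0,0,0,0]
    - [0,0,0,0,0,0]
  grip: 0

```text
t: 6.0
tcp_pos: [513.9, -268.1, 278.4]
orientation: [-179.9, -0.1, -109.1]
wrist_force: [-2.2, -5.7, 2.7]
width: 0.364
```

```bash
python3 - <<'E'
from h import *
w=eyes.get_image("wrist")
s=readout.state();print(s["t"],s["tcp_pos"],s["width"],s["orientation"],s["wrist_force"])
cv2.imwrite("pics/w4.png",w["frame"][...,::-1]);print(red(w["frame"]))
# arc increments in tool axes, N steps, smooth
r=160
for N in (20,):
    a=0.9-np.linspace(0,.97,N+1)
    x=-r*np.cos(a);z=r*np.sin(a)
    print(np.round(np.c_[np.diff(x)/-40*-1*-1,-np.diff(z)/40],3).tolist())
E
```

```text
6.05 [ 513.8901403  -268.08098701  278.37542919] 0.36734876795179777 [-1.79926714e+02 -1.39441294e-01 -1.09105621e+02] [-1.95606908 -4.93034291  1.88047168]
[(array([ 273,  288,   95,  101, 7836], dtype=int32), array([320.12621235, 338.15684022])), (array([182, 435,  11,  20, 104], dtype=int32), array([187.79807692, 445.46153846]))]
[[0.149, 0.124], [0.143, 0.131], [0.136, 0.138], [0.129, 0.145], [0.122, 0.151], [0.115, 0.156], [0.107, 0.162], [0.099, 0.167], [0.091, 0.171], [0.082, 0.176], [0.074, 0.179], [0.065, 0.183], [0.056, 0.186], [0.047, 0.188], [0.038, 0.19], [0.029, 0.192], [0.019, 0.193], [0.01, 0.194], [0.001, 0.194], [-0.009, 0.194]]
```

View pics/w4.png

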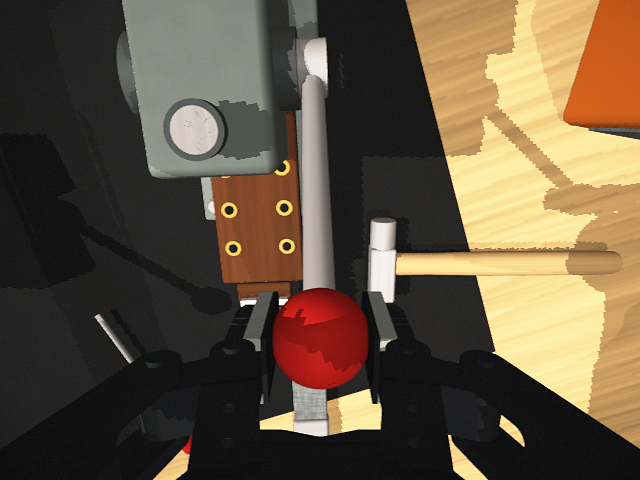

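The pads hold the knob, at (320,338) with width 0.37. Now I pull it along the arc.

Emit:
play_rows:
  commands:
    - [0,0.149,0.124,0,0,0]
    - [0,0.143,0.131,0,0,0]
    - [0,0.136,0.138,0,0,0]
    - [0,0.129,0.145,0,0,0]
    - [0,0.122,0.151,0,0,0]
    - [0,0.115,0.156,0,0,0]
    - [0,0.107,0.162,0,0,0]
    - [0,0.099,0.167,0,0,0]
    - [0,0.091,0.171,0,0,0]
    - [0,0.082,0.176,0,0,0]

```text
t: 7.3
tcp_pos: [469.5, -254.7, 220.4]
orientation: [-179.7, -0.3, -109.2]
wrist_force: [-4.0, -9.9, 9.2]
width: 0.371
```

```bash
python3 - <<'E'
from h import *
w=eyes.get_image("wrist")
s=readout.state();print(s["t"],s["tcp_pos"],s["width"],s["orientation"],s["wrist_force"]);print(red(w["frame"]))
S,T=eyes.get_image("scene"),eyes.get_image("top");print(red(S["frame"]),red(T["frame"]))
E
```

```text
7.35 [ 469.4813989  -254.63353184  219.17233471] 0.3665184045375789 [-179.68384915   -0.30657204 -109.19377499] [  0.26466156 -14.30463238   3.21502502]
[(array([ 271,  287,   99,  103, 8342], dtype=int32), array([320.37508991, 337.40973388])), (array([129, 415,  12,  16, 126], dtype=int32), array([135.42063492, 422.83333333]))]
[(array([289, 137,   8,  18, 102], dtype=int32), array([293.00980392, 145.43137255])), (array([416, 238,  31,  35, 456], dtype=int32), array([431.93421053, 255.25      ]))] []
```

Emit:
play_rows:
  commands:
    - [0.01,0.074,0.179,0,0,0]
    - [0.01,0.065,0.183,0,0,0]
    - [0.01,0.056,0.186,0,0,0]
    - [0.01,0.047,0.188,0,0,0]
    - [0.01,0.038,0.19,0,0,0]
    - [0,0.029,0.192,0,0,0]
    - [0,0.019,0.193,0,0,0]
    - [0,0.01,0.194,0,0,0]
    - [0,0,0.194,0,0,0]
    - [0,0,0,0,0,0]

```text
t: 8.7
tcp_pos: [458.4, -251.7, 152.2]
orientation: [-179.5, -0.2, -109.1]
wrist_force: [1.7, -8.3, 6.5]
width: 0.371
```

```bash
python3 - <<'E'
from h import *
w=eyes.get_image("wrist")
s=readout.state();print(s["t"],s["tcp_pos"],s["width"],s["orientation"],s["wrist_force"]);print(red(w["frame"]))
E
```

```text
8.75 [ 458.45313226 -251.6960204   152.37567814] 0.3659409535348608 [-179.48353335   -0.21829382 -109.13125098] [ 3.09624319 -7.53897119  7.6250543 ]
[(array([ 270,  308,  101,  106, 8444], dtype=int32), array([320.28529133, 361.47820938]))]
```

```bash
python3 - <<'E'
from h import *
w=eyes.get_image("wrist");S=eyes.get_image("scene")
a=w["frame"][180:480,100:540];b=S["frame"][80:330,140:400]
b=cv2.resize(b,(624,300*2)) if 0 else cv2.resize(b,(312,300))
cv2.imwrite("pics/w5.png",np.hstack([a,b])[...,::-1])
print(red(S["frame"]))
# ball centre: cast wrist ray, tangent sphere distance from apparent diameter
K=np.array(w["intrinsics"]);d=K[0,0]*34/101
p,r=ray(w,320.3,361);s=readout.state();print("size-based centre",p+r*d/(r@np.array(w["R"])[2]),s["tcp_pos"])
E
```

```text
[(array([298, 163,   5,  15,  48], dtype=int32), array([300.625     , 169.41666667])), (array([416, 238,  31,  35, 455], dtype=int32), array([431.91208791, 255.25274725]))]
size-based centre [ 452.14241998 -249.71489575  173.4620345 ] [ 458.46716993 -251.68498898  152.52275242]
```

View pics/w5.png

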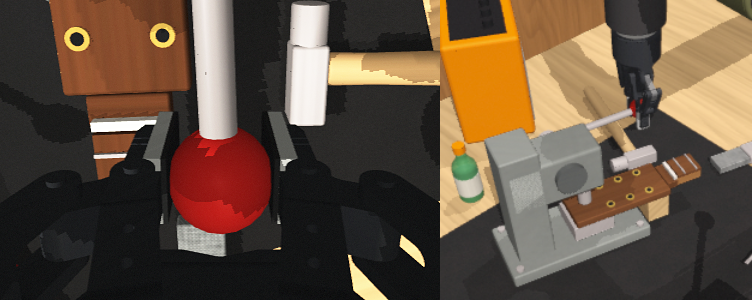

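The knob is still between the pads but has slid about 6 mm outward in them. It is at z≈173 and the stop should be at about 164, so the lever is not down yet. I'll ease on down, re-centring outward.

Emit:
play_rows:
  commands:
    - [0,0.02,0.04,0,0,0]
    - [0,0.02,0.04,0,0,0]
    - [0,0.02,0.04,0,0,0]
    - [0,0.02,0.04,0,0,0]
    - [0,0.02,0.04,0,0,0]
    - [0,0,0.04,0,0,0]
    - [0,0,0.03,0,0,0]

```text
t: 9.72
tcp_pos: [458.8, -251.7, 144.6]
orientation: [-178.8, -0.2, -109.0]
wrist_force: [15.4, -15.9, 9.6]
width: 0.367
```

```bash
cat > chk.py <<'E'
from h import *
w=eyes.get_image("wrist");R=red(w["frame"])
s=readout.state();print(s["t"],s["tcp_pos"],s["width"],s["orientation"],s["wrist_force"],s["torque"])
r=max(R,key=lambda q:q[0][4]);b=r[0];print(b)
d=np.array(w["intrinsics"])[0,0]*34/b[2]
p,v=ray(w,b[0]+b[2]/2,b[1]+b[3]/2);print("ball",p+v*d/(v@np.array(w["R"])[2]))
E
python3 chk.py
```

```text
9.775 [ 458.76450871 -251.66798501  144.46348817] 0.3639720856135023 [-178.81595923   -0.21799467 -109.03289372] [ 15.08566665 -16.71267165   9.4832272 ] [-4.98891399 -5.38111146  0.19174813]
[ 270  309  102  106 8423]
ball [ 452.5393023  -249.98314186  166.87387273]
```

The force shows the commanded pose is too far outward. The ball pivots on pad contacts that sit slightly below its centre. I'll back the outward offset off and press further until the stop shows in force.

Emit:
play_rows:
  commands:
    - [0,-0.05,0.04,0,0,0]
    - [0,-0.05,0.04,0,0,0]
    - [0,-0.05,0.04,0,0,0]
    - [0,-0.02,0.04,0,0,0]
    - [0,0,0,0,0,0]

```text
t: 10.4
tcp_pos: [457.5, -251.4, 134.5]
orientation: [180.0, -0.2, -109.1]
wrist_force: [-12.5, 1.0, 13.8]
width: 0.366
```

```bash
python3 chk.py
```

```text
10.45 [ 457.56380345 -251.4500283   134.54745482] 0.36416608606636186 [ 179.96760384   -0.23698441 -109.05100126] [-12.12977704   0.40732419  12.94914769] [-0.28908002  3.71977971  0.14129116]
[ 269  308  103  108 8513]
ball [ 452.57965674 -249.97592651  158.10804538]
```

Emit:
play_rows:
  commands:
    - [0,0.03,0.05,0,0,0]
    - [0,0.03,0.05,0,0,0]
    - [0,0,0.05,0,0,0]
    - [0,0,0,0,0,0]

```text
t: 10.95
tcp_pos: [457.8, -251.6, 133.7]
orientation: [-179.5, -0.3, -109.0]
wrist_force: [-13.2, 3.6, 29.5]
width: 0.37
```

```bash
python3 chk.py; python3 - <<'E'
from h import *
w=eyes.get_image("wrist");S=eyes.get_image("scene")
a=w["frame"][180:480,100:540];b=cv2.resize(S["frame"][120:270,170:350],(720,600))
cv2.imwrite("pics/w6.png",b[...,::-1])
E
```

```text
11.0 [ 457.79238818 -251.59630488  133.67129173] 0.3676373426081025 [-179.51001607   -0.27837587 -109.0000935 ] [-13.37152207   4.58222821  29.58276123] [0.69894251 3.80469192 0.057928  ]
[ 269  309  103  107 8542]
ball [ 452.45597898 -249.9982853   157.25415753]
```

View pics/w6.png

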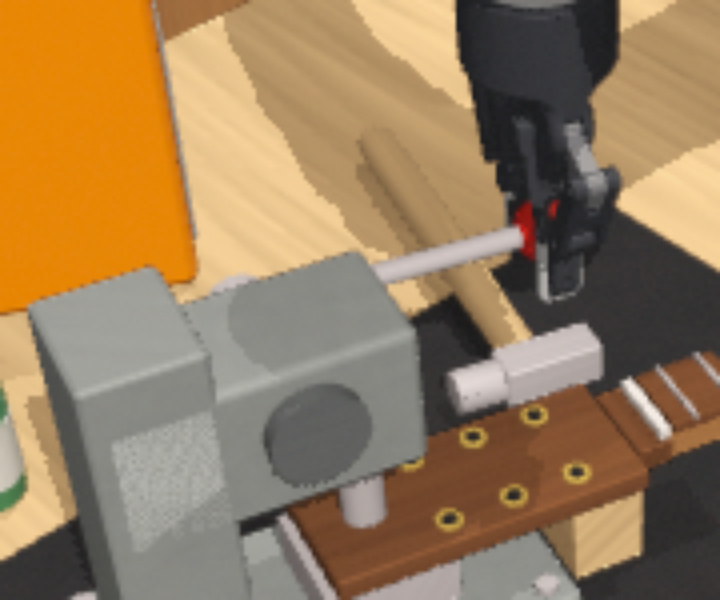

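The stop is reached: 6 mm more command gave only 0.9 mm of motion while Fz rose from 13 to 30 N. The picture shows the rod about level, (380,270) to (525,235), and the ram on the headstock. Holding for more than a second.

Emit:
play_rows:
  commands:
    - [0,0,0,0,0,0]
    - [0,0,0,0,0,0]
    - [0,0,0,0,0,0]
    - [0,0,0,0,0,0]
    - [0,0,0,0,0,0]
    - [0,0,0,0,0,0]
    - [0,0,0,0,0,0]
    - [0,0,0,0,0,0]
    - [0,0,0,0,0,0]
    - [0,0,0,0,0,0]

```text
t: 12.35
tcp_pos: [457.8, -251.6, 133.7]
orientation: [-179.5, -0.3, -109.0]
wrist_force: [-12.2, 3.7, 29.0]
width: 0.365
```

```bash
python3 chk.py; python3 - <<'E'
import numpy as np
a=-.05+np.linspace(0,.95,31)
print(np.round(np.c_[-np.diff(160*np.cos(a))/-40*-1,-np.diff(160*np.sin(a))/40],2).tolist())
E
```

```text
12.4 [ 457.7718932  -251.59666679  133.65642927] 0.36733963908122574 [-179.51557352   -0.27896398 -108.99999513] [-13.02595222   3.17867634  29.30794666] [0.75189153 3.80366028 0.12679624]
[ 269  309  103  107 8545]
ball [ 452.45569445 -249.99892376  157.25262771]
[[-0.0, -0.13], [-0.0, -0.13], [0.0, -0.13], [0.01, -0.13], [0.01, -0.13], [0.02, -0.13], [0.02, -0.13], [0.02, -0.12], [0.03, -0.12], [0.03, -0.12], [0.04, -0.12], [0.04, -0.12], [0.04, -0.12], [0.05, -0.12], [0.05, -0.12], [0.05, -0.11], [0.06, -0.11], [0.06, -0.11], [0.06, -0.11], [0.07, -0.11], [0.07, -0.1], [0.07, -0.1], [0.08, -0.1], [0.08, -0.1], [0.08, -0.09], [0.09, -0.09], [0.09, -0.09], [0.09, -0.09], [0.1, -0.08], [0.1, -0.08]]
```

Emit:
play_rows:
  commands:
    - [0,0.03,-0.1,0,0,0]
    - [0,0.02,-0.1,0,0,0]
    - [0,0,-0.13,0,0,0]
    - [0,0,-0.13,0,0,0]
    - [0,0,-0.13,0,0,0]
    - [0,-0.01,-0.13,0,0,0]
    - [0,-0.01,-0.13,0,0,0]
    - [0,-0.02,-0.13,0,0,0]
    - [0,-0.02,-0.13,0,0,0]
    - [0,-0.02,-0.12,0,0,0]

```text
t: 13.65
tcp_pos: [456.3, -250.7, 176.0]
orientation: [179.9, -0.2, -108.9]
wrist_force: [-8.3, -2.6, 5.2]
width: 0.37
```

```bash
python3 chk.py
```

```text
13.7 [ 456.40860433 -250.81062349  176.70699328] 0.36418182999947835 [ 179.90317417   -0.22496017 -108.93118191] [-9.50940938 -2.49253032  6.44384213] [-0.89766165  3.1300433   1.57993184]
[ 269  294  103  107 8877]
ball [ 455.65194868 -250.80041091  198.22258053]
```

Emit:
play_rows:
  commands:
    - [0,-0.02,-0.12,0,0,0]
    - [0,-0.03,-0.12,0,0,0]
    - [0,-0.03,-0.12,0,0,0]
    - [0,-0.04,-0.12,0,0,0]
    - [0,-0.04,-0.12,0,0,0]
    - [0,-0.05,-0.12,0,0,0]
    - [0,-0.05,-0.11,0,0,0]
    - [0,-0.06,-0.11,0,0,0]
    - [0,-0.06,-0.11,0,0,0]
    - [0,-0.06,-0.11,0,0,0]

```text
t: 14.95
tcp_pos: [473.4, -255.9, 222.0]
orientation: [179.9, -0.1, -109.1]
wrist_force: [-4.4, -2.2, 4.0]
width: 0.365
```

```bash
python3 chk.py
```

```text
15.0 [ 473.74949535 -256.08116623  222.58750432] 0.36483548743878486 [ 1.79966139e+02 -1.18351720e-01 -1.09121161e+02] [-5.80398476  0.01658369  5.53512995] [-0.2471122   2.3812657  -0.47870735]
[ 269  295  103  108 9031]
ball [ 472.32761971 -255.91424705  244.44361281]
```

Emit:
play_rows:
  commands:
    - [0,-0.08,-0.15,0,0,0]
    - [0,-0.09,-0.15,0,0,0]
    - [0,-0.09,-0.14,0,0,0]
    - [0,-0.1,-0.14,0,0,0]
    - [0,-0.11,-0.13,0,0,0]
    - [0,-0.11,-0.13,0,0,0]
    - [0,-0.12,-0.12,0,0,0]
    - [0,-0.12,-0.12,0,0,0]
    - [0,-0.1,-0.08,0,0,0]
    - [0,-0.06,-0.05,0,0,0]

```text
t: 16.25
tcp_pos: [509.0, -266.5, 269.4]
orientation: [179.5, 0.0, -108.9]
wrist_force: [-19.0, 8.4, 2.5]
width: 0.367
```

Emit:
play_rows:
  commands:
    - [0,-0.05,-0.04,0,0,0]
    - [0,0,0,0,0,0]

```text
t: 16.5
tcp_pos: [509.0, -266.5, 269.5]
orientation: [179.2, 0.0, -108.9]
wrist_force: [-22.7, 9.7, 3.4]
width: 0.369
```

```bash
python3 chk.py; python3 - <<'E'
from h import *
print(red(eyes.get_image("scene")["frame"]))
E
```

```text
16.55 [ 509.01326921 -266.48799649  269.57733153] 0.3647103579337357 [ 1.79209980e+02  2.75430346e-02 -1.08928428e+02] [-22.57566981  10.10777924   3.35048331] [3.35650072 7.52897927 0.36341382]
[ 268  284  104  110 9187]
ball [ 511.85385807 -267.66990118  292.1085414 ]
[(array([265, 117,   9,  19, 131], dtype=int32), array([269.26717557, 126.30534351])), (array([416, 238,  31,  35, 455], dtype=int32), array([431.91868132, 255.24615385]))]
```

The scene bounding box of the knob equals its rest value, and the lever stopped moving under further command. I'll nudge up while relieving the inward push, to confirm it is on the upper stop before letting go.

Emit:
play_rows:
  commands:
    - [0,0.05,-0.06,0,0,0]
    - [0,0.05,-0.06,0,0,0]
    - [0,0.02,-0.04,0,0,0]
    - [0,0,0,0,0,0]

```text
t: 17.1
tcp_pos: [508.6, -266.1, 269.6]
orientation: [179.4, 0.1, -109.0]
wrist_force: [2.4, -8.6, -21.5]
width: 0.365
```

```bash
python3 chk.py; python3 - <<'E'
from h import *
print(red(eyes.get_image("scene")["frame"])[0])
E
```

```text
17.15 [ 508.61275353 -266.10790772  269.62775196] 0.3668057611219359 [ 1.79370536e+02  7.82344791e-02 -1.09005983e+02] [  1.81141182  -9.38661925 -21.05585417] [-3.0468363  -0.36765186  0.33547794]
[ 269  283  103  109 9145]
ball [ 511.14171493 -267.37663288  290.9031493 ]
(array([265, 117,  10,  19, 133], dtype=int32), array([269.47368421, 126.33834586]))
```

Pushed up, it stays put with a 21 N downward reaction, so it is on the upper stop. I'll relax slightly, open, and lift clear.

Emit:
play_rows:
  commands:
    - [0,0,0.06,0,0,0]
    - [0,0,0,0,0,0]

```text
t: 17.45
tcp_pos: [508.7, -266.2, 269.5]
orientation: [179.5, 0.1, -109.0]
wrist_force: [-0.0, -7.2, -16.6]
width: 0.365
```

Emit:
play_rows:
  commands:
    - [0,0,0,0,0,0]
    - [0,0,0,0,0,0]
    - [0,0,0,0,0,0]
    - [0,0,0,0,0,0]
    - [0,0,0,0,0,0]
    - [0,0,0,0,0,0]
    - [0,0,0,0,0,0]
  grip: 1

```text
t: 18.32
tcp_pos: [509.0, -267.0, 274.9]
orientation: [-180.0, -0.0, -109.0]
wrist_force: [-0.4, 0.8, -0.3]
width: 1.0
```

Emit:
play_rows:
  commands:
    - [0,0,-0.3,0,0,0]
    - [0,0,-0.6,0,0,0]
    - [0,0,-0.8,0,0,0]
    - [0,0,-0.8,0,0,0]
    - [0,0,-0.5,0,0,0]
    - [0,0,-0.2,0,0,0]
    - [0,0,0,0,0,0]

```text
t: 19.2
tcp_pos: [509.2, -267.0, 403.2]
orientation: [-180.0, 0.0, -109.0]
wrist_force: [-0.2, 0.5, -0.6]
width: 0.999
```

```bash
python3 - <<'E'
from h import *
s=readout.state();print(s["t"],s["tcp_pos"],s["width"],s["wrist_force"])
S,w=eyes.get_image("scene"),eyes.get_image("wrist");a,b=red(S["frame"])[0],red(w["frame"])[0]
print(a,b,cross(ray(S,*a[1]),ray(w,*b[1])))
cv2.imwrite("pics/s7.png",np.hstack([cv2.resize(S["frame"][100:310,160:360],(400,420)),cv2.resize(w["frame"],(400,420))])[...,::-1])
E
```

```text
19.2 [ 509.19115225 -266.96496278  403.18891131] 0.9987693356783947 [-0.16315527  0.49516344 -0.64344824]
(array([265, 117,  19,  19, 280], dtype=int32), array([273.73928571, 126.19285714])) (array([ 292,  203,   55,   54, 2291], dtype=int32), array([319.2885203 , 229.30423396])) (array([ 513.72708022, -268.13963834,  296.31181123]), np.float64(0.925564902152059))
```

View pics/s7.png

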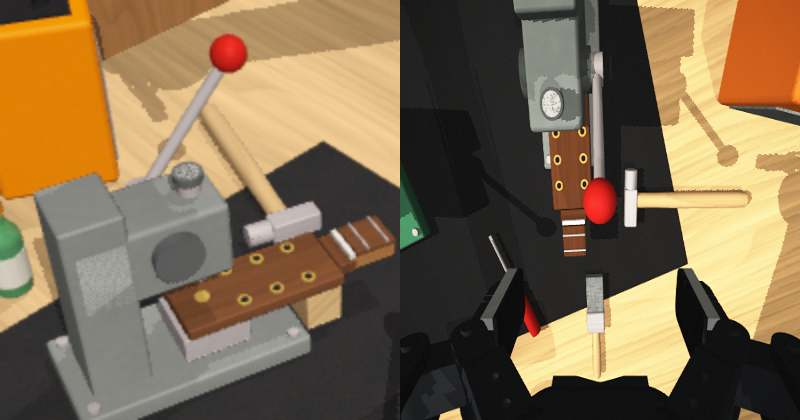

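The last picture shows the lever home, with the knob's pixels the same as at the start. The bushing lies flush at (203,296) in the left half, and the gripper is clear. Handing in.

```bash
python3 -c "
from rig import env
print(env.sign_off())"
```

```text
the job is handed in; nothing more can be done
None
```

I pressed the bushing home on the grey press and brought the lever back up to its rest position. The job is handed in; the sign-off reports no verdict.

- **Press:** I gripped the red knob and pulled the lever down to its lower stop. There, 6 mm more command gave only 0.9 mm of motion and the vertical force rose from 13 to 30 N. I held it there for about 1.4 s.
- **Return:** I eased it up over about 4 s, still gripped. Before letting go I pushed up to check it was on the upper stop: it did not move, with a reaction of about 21 N downwards.
- **Last checks:** the knob is back at its starting pixels, about 1 mm from its first measured position. The bushing looks flush with the wood, the wrist force is about zero with the gripper raised clear, and the clock stood at 19.2 s. I moved nothing near the green press, but made no separate measurement of its lever.

**Disagreements:** the knob pivoted and slid about 5 mm in the pads during the pull. Sideways forces reached about 25 N as a result. At the lower stop the camera put the knob about 7 mm lower than its nominal height, so I relied on the force there.

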